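# Pack a soil sample box and hold its cover down on the hidden pin

## Task

Pack the grey sample box for transport: seat the beech block flat and square in the pocket in its floor and let go of it. Then take the cover by its black grip with the red stripe towards the back of the box, lay it level between the side fences so that its underside rests on the pin's head about a centimetre short of home, and slide it back until its hidden hole drops over the pin. Press the cover fully down against the springs and finish still holding it pressed there by its grip, ready for the screws; leave the tin, brass weight and tape roll where they are.

Things in the scene. Friction and masses are not known exactly. Their poses are not given: they have to be found in the camera images.
- fixture: Grey open sample box, fixed on the worktop, 120 (x) x 152 (y) mm. Origin: centre of its underside. x points from its open front (robot side) to its back wall, the way the cover is slid; y left, z up. Heights above the underside: pocket floor 8 mm, pocket rim 18 mm, cover seat 34 mm, side fences 52 mm. Between the middle of the seated block and the back wall there is 29 mm of room for a finger.
- seat (a point): Centre of the level on which the cover lies when fully home, 34 mm above the box's origin: tops of the two side cheeks (y = +-59 to 69 mm) and of the back wall (x = 34 to 60 mm). Home, the cover's underside is at this height, its centre above this point, its x along the box's x. Side fences: inner faces at y = +-69 mm, straight to 18 mm above the seat, then flared outwards to 25 mm.
- plunger_l (a joint): Left of two 8 mm thick brass spring plungers in the cheeks, at x = -12, y = +-63 mm in the box's frame. 0 = out, 4 mm above the seat; grows as pressed, 0.004 m = level with the seat. The two carry the unpressed cover 4 mm above the seat; together they push up with about 5 N there and 12 N with the cover fully down.
- plunger_r (a joint): The same for the right plunger (at y = -63 mm).
- pocket (a point): Centre of the pocket's floor, 19 mm in front of the box's centre (towards the robot), 8 mm above the worktop; axes as the box's. The pocket takes the block with its length along the box's y: 54.6 (x) x 112 (y) mm, 10 mm deep at its front and back rim; its two ends are the inner walls of the cheeks, which rise to the cover's seat 26 mm above this point and widen to 117 mm over their upper 12 mm.
- pin (a point): Centre of the top of the steel locating pin, 40 mm behind the box's centre on its centre line. The pin is 10 mm thick with a bevelled head and stands 8.5 mm above the seat, so its top is 42.5 mm above the worktop.
- block_center (a point): Centre of the beech packing block, 48 (x) x 105 (y) x 24 (z) mm, about 0.1 kg, lying flat on the worktop; grasped across its 48 mm. Seated, this point is 12 mm above the pocket's floor, the block's y along the box's y (either way round), its top 14 mm above the pocket's rim and 2 mm below the cover's seat.
- cover_grip (a point): Centre of the cover's black bar grip, 16 (x) x 56 (y) x 28 (z) mm, grasped across its 16 mm. The cover is an aluminium plate, 118 (x) x 133 (y) x 13 mm, about 0.3 kg, lying hole down on the worktop, the grip on its middle. This point is 27 mm above its underside, 14 mm above its top face. x points to the red-striped (back) edge. Play between the fences: 2.5 mm a side.
- cover_hole (a point): Centre of the mouth of the blind hole in the underside of the cover (not to be seen from above), 40 mm from the cover's centre towards the red stripe, level with the underside. The hole is 16 mm wide and 10.5 mm deep. Axes as those of the grip.
- tin_mid (a point): Bystander, not to be moved: open aluminium moisture tin, 63 mm across and 41 mm high; point at its centre, 20 mm up.
- weight_mid (a point): Bystander, not to be moved: small brass calibration weight with a knob, 29 mm across and 38 mm high; point at its centre, 19 mm up.
- tape_mid (a point): Bystander, not to be moved: flat roll of cream marking tape, 82 mm across and 19 mm high; point at its centre.
Mind the look-alikes: they are no part of the job. Leave any turquoise look-alike of the part that bears block_center alone.

How it is judged:
By the outcome, as a careful person would: the job done as asked, in the order asked, and still so for the second after the job is handed in, while the arm keeps its last pose, push and grip.
It also fails if it takes over 58 s, if anything falls off the work surface, if the arm or the gripper's body presses on something with over 40 N, if the wrist force passes 120 N, or if a joint passes its speed limit or range.

## Robot

A 7-joint arm with a two-finger parallel gripper is mounted at the origin on a cart in front of the work surface, level with it; the furniture and walls round the work are solid. World frame = base frame: x ahead of the robot, y to its left, z up, the work surface at z = 0. Lengths are in m, angles in degrees, forces in N, time in s.
With the tool pointing down it reaches from about 0.425 to 0.875 m from the base axis. Payload 4.7 kg.
Tool frame: the origin (TCP) lies on the mounting face of the last link; the fingertips stand 182 mm ahead of it and the grasp point (between the pads) lies 164 mm ahead of it; z points along the fingers, x is the direction in which the jaws open and shut, and the axes are right-handed (so a half turn about z gives the same grasp; the last joint's range is limited). The gripper opens to 87 mm and grips with 3 to 60 N. Pads are 19 mm wide; open, the fingers measure 117 mm over their backs; the gripper's body (75 mm by 190 mm) begins 51 mm behind the grasp point.
Start: joints at [-67.546, 18.392, -4.016, 83.108, 1.295, 78.541, -3.26], TCP at [0.24, 0.604, 0.405] pointing down, gripper open.
Joint ranges: [-163.93, 163.93], [-17.29, 119.83], [-79.2, 71.16], [3.27, 140.29], [-89.18, 269.18], [5.43, 117.66], [-154.24, 154.24]. Speed limits (degrees/s): [147.25, 147.25, 180, 180, 180, 180, 180].

## Interface

Orientations are given as [roll, pitch, yaw] about the fixed x, y, z axes, in that order (R = Rz(yaw) Ry(pitch) Rx(roll)).
In Python, from cell import status, cams, env, outline_of, landmark_of gives the robot as it stands. The module is installed in compiled form; this text tells all that it offers.
- The arm moves only by the tool jog_arm, never from a script. Its argument "rows" is a list of rows, each a list of 7 numbers: the closure, from 0 (fully open) to 1 (shut), then the shift along the tool's x, y, z in m, then the turn, a rotation vector about the tool's x, y, z in degrees. A call has 1 to 12 rows; each row shifts and turns the commanded pose from where the row before left it, along the tool's axes as they then stand; what a row does not reach is not made up. A row lasts 1/12 s, in which the tool goes at most 41.7 mm and 7.16 degrees, less where a joint would pass 70% of its speed; a pose out of reach is approached as far as the arm can. A call with a gripper value outside its range is refused whole. The fingers move at their own pace and stop on an object; "grip_force" is the grip in N (left out, the last holds). Time passes only in rows, so rows that do not move let the fingers close. It gives the time, the measured TCP pose, the force and the opening at its end, in the units of the state.
- status.get_obs(): the state, without advancing time (a new reading comes with each control period).
- cams.read_camera(name): name is "scene" or "top" or "wrist"; returns (picture, depth): 400x640x3 uint8, red, green, blue; 400x640 float32, m along the optical axis (not along the pixel's ray), 0 where there is no reading.
- cams.camera_params(name): a dict with "vfov" (degrees; the focal length in pixels is half the picture's height over the tangent of half this angle, whatever the lens; pixels are square), "cx", "cy" (the principal point, pixels), "eye" and "attitude" of the camera in the world. Camera axes: x right, y up, looking along -z (the intrinsics and any distortion apply to the point x, -y, -z); pixel columns grow to the right and rows downward; lengths in m; the calibration is good to about 2 mm. A picture is of the moment at which its call begins: read the wrist's pose just before it. camera_params takes no time and is no camera call; for the wrist camera it gives the pose at the moment of the call.
- env.sign_off(): hands the job in, once; it reports no verdict.
Trained networks look in the newest picture that a camera, given by its name, has taken for a name from the list of things; names that differ only in an ending like _2 or _b are one class to them, and where a whole thing is asked for, a point or a joint stands for the part that bears it (a point fixed in the world has none). Each returns a list of dicts, best first, with "conf" (0 to 1); they miss things now and then, are a little off and sometimes report something else, mostly with a low value. They report only what shows in the picture. A call takes as long as a camera call. They do not tell look-alikes from the thing itself.
- outline_of(camera, name): "pixels" (400x640 bool, what is visible of it) and "box" ([left, top, right, bottom] in pixels, round what is visible of it).
- landmark_of(camera, name): "position" ([row, column] in pixels: a listed point, or the origin of a listed thing).
The state is a dict: "time_s": time; "qpos": joint angles; "joint_velocities": joint speeds; "effort": joint torques, N m; "tool_pos": TCP position; "tool_rot": TCP orientation; "force": force on the tool from outside, world axes, zero at the start; "wrist_torque": the same for the moment, N m; "grip_width": finger opening in m.
Only numpy, scipy, OpenCV 4.12 (cv2) and the standard library are available. Lean on these libraries where they do the work, as an engineer would, in place of code of your own. Each camera call takes 0.05 s, during which the arm holds its last target. There are 200 camera calls.

## Working session

There is one attempt and no reset: what is moved stays moved. The work goes in short steps, Python scripts to look and compute and a tool call to move; the robot and the scene stay as the last step left them, time stands still between calls to the robot, and variables do not carry over. Pictures are saved under pics/ and viewed, about 8 in all and at most 12, crops included, and the job is handed in when it is done.

Besides the shell and the picture viewer there is one more tool, called in YAML: its name, and indented under it one key for each argument. jog_arm: Moves the arm, as the interface text tells. Its arguments: {"type":"object","properties":{"rows":{"type":"array"},"grip_force":{"type":"number"}},"required":["rows"]}

```bash
mkdir -p pics; ls
cat > h.py <<'E'
import numpy as np, cv2
from cell import status, cams, env, outline_of, landmark_of
np.set_printoptions(precision=4,suppress=True)
E
python3 - <<'E'
from h import *
o=status.get_obs(); print(o)
ims=[]
for c in ("scene","top","wrist"):
    p=cams.camera_params(c); print(c,p)
    im,d=cams.read_camera(c); np.savez(f'pics/{c}0.npz',im=im,d=d); ims.append(im)
    for n in ("fixture","seat","pocket","pin","block_center","cover_grip","cover_hole","tin_mid","weight_mid","tape_mid","plunger_l","plunger_r"):
        print(c,n,[(np.round(r["position"],1),round(float(r["conf"]),2)) for r in landmark_of(c,n)][:4])
cv2.imwrite('pics/a_top.png',ims[1][:,:,::-1]); cv2.imwrite('pics/a_scene.png',ims[0][:,:,::-1])
E
```

```text
pics
{'time_s': 0.0, 'qpos': array([-67.5479,  18.4406,  -4.0137,  83.1741,   1.2951,  78.5402,
        -3.2592]), 'joint_velocities': array([-0.0005,  0.0568, -0.127 , -0.0146, -0.0242, -0.0652, -0.0669]), 'effort': array([  0.0003, -49.1297,  -0.4037, -31.2519,  -0.0637,   0.0442,
         0.0002]), 'tool_pos': array([0.2397, 0.604 , 0.4037]), 'tool_rot': array([179.9936,   0.1097,  68.3567]), 'force': array([ 0.4882, -0.652 , -1.1342]), 'wrist_torque': array([-0.0201,  0.0592, -0.0159]), 'grip_width': 0.08689193246741417}
scene {'vfov': 57.38683598819915, 'cx': 318.1578771685877, 'cy': 202.3867468621238, 'eye': array([ 0.2997, -0.3991,  0.8487]), 'attitude': array([ 37.3246,  -0.6751, -26.558 ])}
scene fixture [(array([162.2, 288.6]), 0.56)]
scene seat [(array([153.2, 290.2]), 0.67)]
scene pocket [(array([161.8, 287.6]), 0.61)]
scene pin [(array([146.4, 302.3]), 0.66)]
scene block_center [(array([251.9, 274.1]), 0.45)]
scene cover_grip [(array([183.1, 232. ]), 0.98)]
scene cover_hole [(array([182.7, 244.3]), 0.81)]
scene tin_mid [(array([155.9, 223.4]), 0.78)]
scene weight_mid [(array([141.6, 322.1]), 0.6)]
scene tape_mid [(array([156.4, 340.2]), 0.56)]Traceback (most recent call last):
  File "<stdin>", line 8, in <module>
ValueError: it knows: block_center, cover_grip, cover_hole, fixture, pin, pocket, seat, tape_mid, tin_mid, weight_mid
```

Run:
```python
from h import *
ims=[]
for c in ("top","wrist"):
    p=cams.camera_params(c); print(c,p)
    im,d=cams.read_camera(c); np.savez(f'pics/{c}0.npz',im=im,d=d); ims.append(im)
    if c=="top":
      for n in ("fixture","seat","pocket","pin","block_center","cover_grip","cover_hole","tin_mid","weight_mid","tape_mid"):
        print(c,n,[(np.round(r["position"],1),round(float(r["conf"]),2)) for r in landmark_of(c,n)][:4])
s=np.load('pics/scene0.npz')['im']
cv2.imwrite('pics/a_top.png',ims[0][:,:,::-1]); cv2.imwrite('pics/a_scene.png',s[:,:,::-1])
```

```text
top {'vfov': 46.00473629656323, 'cx': 324.2819347052655, 'cy': 197.96449553446976, 'eye': array([0.3549, 0.175 , 1.427 ]), 'attitude': array([ 10.784 ,  -0.7378, -89.983 ])}
top fixture [(array([207.1, 257.3]), 0.6)]
top seat []
top pocket [(array([213.8, 255.7]), 0.67)]
top pin [(array([192.5, 260. ]), 0.79)]
top block_center [(array([259.6, 349.5]), 0.56)]
top cover_grip [(array([278.2, 267.2]), 0.95)]
top cover_hole [(array([263.1, 264. ]), 0.69)]
top tin_mid [(array([271.3, 221.5]), 0.84)]
top weight_mid [(array([167.9, 253.2]), 0.45)]
top tape_mid [(array([159.8, 278.2]), 0.95)]
wrist {'vfov': 70.41504226388201, 'cx': 319.23071595341, 'cy': 199.98729586889178, 'eye': array([0.1705, 0.6321, 0.3842]), 'attitude': array([-15.6848,  -0.0443,  68.3369])}
```

View pics/a_top.png

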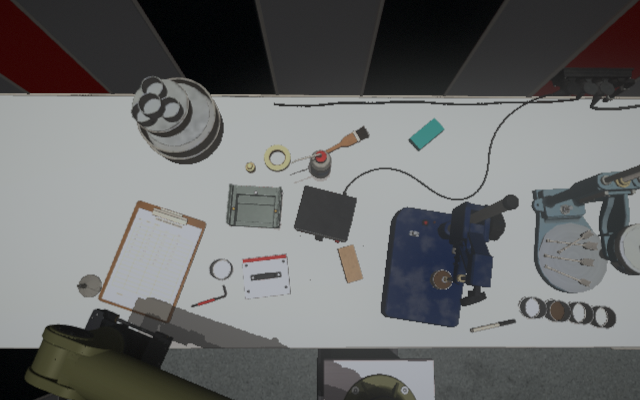

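View pics/a_scene.png

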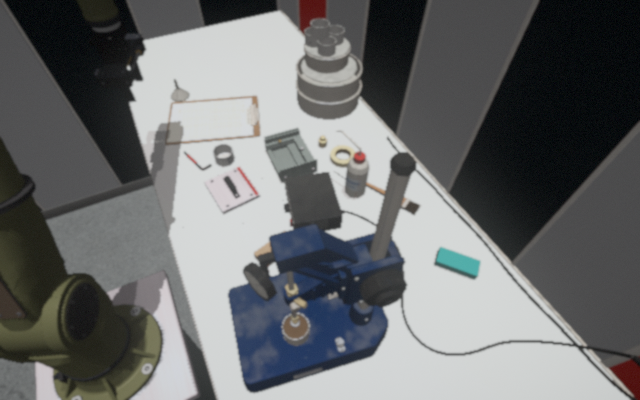

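Top view: the beech block is at (349,262) and its turquoise look-alike at (427,134), which I leave alone. The cover is at (265,276) with its stripe towards the back, the box is at (255,206), and the black case at (325,213) is only clutter. In the scene view the microscope partly hides the block.

```bash
cat >> h.py <<'E'
from scipy.spatial.transform import Rotation as Ro
def rot(a): return Ro.from_euler('xyz',a,degrees=True).as_matrix()
def F(p): return 200/np.tan(np.radians(p['vfov']/2))
def ray(p,rc):
    rc=np.atleast_2d(rc).astype(float)
    f=F(p); v=np.stack([(rc[:,1]-p['cx'])/f,-(rc[:,0]-p['cy'])/f,-np.ones(len(rc))],1)
    return v@rot(p['attitude']).T
def onz(p,rc,z):
    v=ray(p,rc); return p['eye']+v*((z-p['eye'][2])/v[:,2])[:,None]
def proj(p,X):
    c=(np.atleast_2d(X)-p['eye'])@rot(p['attitude']); f=F(p)
    return np.stack([p['cy']-f*c[:,1]/-c[:,2], p['cx']+f*c[:,0]/-c[:,2]],1)
def cloud(p,d):
    r,c=np.indices(d.shape); rc=np.stack([r.ravel(),c.ravel()],1)
    return (p['eye']+ray(p,rc)*d.ravel()[:,None]).reshape(d.shape+(3,))
E
python3 - <<'E'
from h import *
p=cams.camera_params('top'); q=cams.camera_params('scene')
for n,z,t,s in (("fixture",0,(207.1,257.3),(162.2,288.6)),("pocket",.008,(213.8,255.7),(161.8,287.6)),("pin",.0425,(192.5,260),(146.4,302.3)),("block",.012,(262,349),None),("grip",.027,(278.2,267.2),(183.1,232)),("hole",0,(263.1,264),(182.7,244.3)),("tin",.02,(271.3,221.5),(155.9,223.4)),("weight",.019,(167.9,253),(141.6,322.1)),("tape",.01,(159.8,278),(156.4,340)),):
    print(n,onz(p,t,z),onz(q,s,z) if s else '')
d=np.load('pics/top0.npz')['d']; C=cloud(p,d)
print(C[300,330],C[190,240],C[262,349],C[276,266])
# blob heights of black case & bottle
for r,c in ((213,325),(160,320),(195,340),(205,450)): print(r,c,C[r,c])
o=status.get_obs(); w=cams.camera_params('wrist'); R=rot(o['tool_rot'])
print('cam in tool',R.T@(w['eye']-o['tool_pos']), R.T@rot(w['attitude']))
E
```

```text
fixture [[0.5977 0.3621 0.    ]] [[ 0.5853  0.3605 -0.    ]]
pocket [[0.5756 0.3654 0.008 ]] [[0.5805 0.3563 0.008 ]]
pin [[0.6348 0.3497 0.0425]] [[0.6371 0.3661 0.0425]]
block [[0.4302 0.0831 0.012 ]] 
grip [[0.3822 0.324  0.027 ]] [[0.393  0.3318 0.027 ]]
hole [[0.4274 0.3375 0.    ]] [[0.43  0.341 0.   ]]
tin [[0.4023 0.4596 0.02  ]] [[0.4053 0.457  0.02  ]]
weight [[0.7166 0.3761 0.019 ]] [[0.7146 0.3804 0.019 ]]
tape [[0.7451 0.3006 0.01  ]] [[0.7398 0.3032 0.01  ]]
[0.3192 0.1398 0.0028] [0.6443 0.4114 0.0326] [0.4293 0.0842 0.0297] [0.3882 0.326  0.042 ]
213 325 [0.5677 0.1556 0.0771]
160 320 [0.7059 0.1707 0.1518]
195 340 [0.6207 0.1119 0.0786]
205 450 [ 0.6062 -0.2321 -0.0029]
cam in tool [ 0.0004 -0.0748  0.0206] [[ 1.      0.0005 -0.0006]
 [ 0.0003 -0.9628 -0.2703]
 [-0.0007  0.2703 -0.9628]]
```

```bash
cat >> h.py <<'E'
from scipy.linalg import logm, expm
def T(pos,rpy): M=np.eye(4); M[:3,:3]=rot(rpy); M[:3,3]=pos; return M
def plan(pos,yaw,n,frm=None):
    "identical rows (shift, turn) that lead from the measured (or given) pose to tool-down pose pos,yaw"
    o=status.get_obs(); A=T(o['tool_pos'],o['tool_rot']) if frm is None else T(frm[0],frm[1])
    M=np.linalg.inv(A)@T(pos,[180,0,yaw])
    E=np.real(expm(logm(M)/n)); w=Ro.from_matrix(E[:3,:3]).as_rotvec(degrees=True)
    d=E[:3,3]; print('n',n,'shift',np.round(d,5),'turn',np.round(w,3),'len',np.linalg.norm(d).round(4))
E
python3 - <<'E'
from h import *
plan([.50,.27,.44],0,12)
p=cams.camera_params('top');C=cloud(p,np.load('pics/top0.npz')['d'])
m=(C[...,0]>.3)&(C[...,0]<.55)&(C[...,1]>-.1)&(C[...,1]<.25)
for x in np.arange(.3,.56,.03):
    print(x.round(2),[ (round(float(C[...,2][m&(abs(C[...,0]-x)<.015)&(abs(C[...,1]-y)<.015)].max(initial=0)),2)) for y in np.arange(.21,-.1,-.03)])
E
```

```text
n 12 shift [ 0.0006  0.0375 -0.0029] turn [-0.    -0.001  5.696] len 0.0376
0.3 [0.01, 0.01, 0.01, 0.01, 0.01, 0.01, 0.01, 0.09, 0.1, 0.1, 0.1]
0.33 [0.01, 0.01, 0.01, 0.01, 0.01, 0.01, 0.01, 0.09, 0.1, 0.1, 0.1]
0.36 [0.01, 1.43, 0.01, 0.01, 0.03, 0.01, 0.01, 0.07, 0.1, 0.09, 0.1]
0.39 [0.01, 0.01, 0.01, 0.01, 0.03, 0.03, 0.01, 0.01, 0.1, 0.1, 0.1]
0.42 [0.01, 0.01, 0.01, 0.02, 0.03, 0.03, 0.01, 0.01, 0.09, 0.1, 0.1]
0.45 [0.01, 0.01, 0.01, 0.03, 0.03, 0.03, 0.01, 0.01, 0.1, 0.1, 0.1]
0.48 [0.01, 0.05, 0.04, 0.07, 0.08, 0.03, 0.01, 0.01, 0.09, 0.1, 0.09]
0.51 [0.08, 0.08, 0.08, 0.08, 0.08, 0.01, 0.01, 0.01, 0.09, 0.1, 0.11]
0.54 [0.08, 0.08, 0.08, 0.08, 0.08, 0.01, 0.01, 0.01, 0.09, 0.1, 0.09]
```

jog_arm:
  rows:
    - [0,0.0006,0.0375,-0.003,0,0,5.7]
    - [0,0.0006,0.0375,-0.003,0,0,5.7]
    - [0,0.0006,0.0375,-0.003,0,0,5.7]
    - [0,0.0006,0.0375,-0.003,0,0,5.7]
    - [0,0.0006,0.0375,-0.003,0,0,5.7]
    - [0,0.0006,0.0375,-0.003,0,0,5.7]
    - [0,0.0006,0.0375,-0.003,0,0,5.7]
    - [0,0.0006,0.0375,-0.003,0,0,5.7]
    - [0,0.0006,0.0375,-0.003,0,0,5.7]
    - [0,0.0006,0.0375,-0.003,0,0,5.7]
    - [0,0.0006,0.0375,-0.003,0,0,5.7]
    - [0,0.0006,0.0375,-0.003,0,0,5.7]

```text
time_s: 2.15
tool_pos: [0.5011, 0.2677, 0.4409]
tool_rot: [-180.0, -0.0, -0.4]
force: [0.5, -0.6, -0.7]
grip_width: 0.0872
```

jog_arm:
  rows:
    - [0,0,0,0,0,0,0]
    - [0,0,0,0,0,0,0]

```text
time_s: 2.32
tool_pos: [0.5013, 0.2667, 0.4417]
tool_rot: [-179.9, -0.1, -0.3]
force: [0.1, 1.3, -0.5]
grip_width: 0.0873
```

Run:
```python
from h import *
import pickle
o=status.get_obs(); print(o['time_s'],o['tool_pos'],o['tool_rot'],o['force'])
w=cams.camera_params('wrist'); im,d=cams.read_camera('wrist')
pickle.dump((w,im,d,o),open('pics/w1.pkl','wb'))
for n,z in (("fixture",0),("pocket",.008),("pin",.0425),("seat",.034),("block_center",.012),("cover_grip",.027),("cover_hole",0),("tin_mid",.02),("weight_mid",.019),("tape_mid",.01)):
    for r in landmark_of('wrist',n)[:3]: print(n,np.round(r["position"],1),round(float(r["conf"]),2),onz(w,r["position"],z))
cv2.imwrite('pics/b.png',im[:,:,::-1])
```

```text
2.3167 [0.5013 0.2667 0.4417] [-179.9442   -0.0773   -0.3385] [ 0.1053  1.2595 -0.4611]
pocket [101.5 372.2] 0.67 [[0.5751 0.3667 0.008 ]]
pocket [285.  273.2] 0.55 [[0.4242 0.0807 0.008 ]]
pin [103.  423.5] 0.74 [[0.634  0.3624 0.0425]]
seat [ 97.  394.7] 0.85 [[0.5992 0.3704 0.034 ]]
block_center [284.4 274.7] 0.84 [[0.4274 0.0843 0.012 ]]
cover_grip [127.7 238. ] 0.62 [[0.3923 0.3332 0.027 ]]
cover_hole [126.4 268.5] 0.79 [[0.4288 0.3342 0.    ]]
cover_hole [147.5 493.6] 0.43 [[0.7575 0.3021 0.    ]]
tin_mid [ 19.8 243. ] 0.83 [[0.4074 0.4634 0.02  ]]
weight_mid [ 83.3 481.6] 0.74 [[0.7167 0.3879 0.019 ]]
tape_mid [146.2 492.9] 0.86 [[0.7501 0.3049 0.01  ]]
```

View pics/b.png

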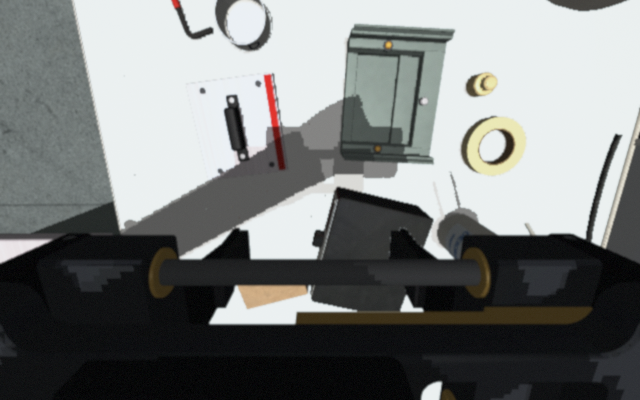

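The view shows the cover (stripe at col 275, towards +x), the box at (393,95) with the pin at (423,101), and the block at (275,290) partly hidden by the gripper. Now I measure orientations.

Run:
```python
from h import *
import pickle
w,im,d,o=pickle.load(open('pics/w1.pkl','rb')); C=cloud(w,d)
flat=C[(d>0)&(abs(C[...,2])<.02)]; print('table z',np.median(flat[:,2]))
m=(abs(C[...,0]-.595)<.11)&(abs(C[...,1]-.365)<.12)&(d>0)
for lo,hi in((.044,.06),(.028,.04)):
    k=m&(C[...,2]>lo)&(C[...,2]<hi); P=C[k][:,:2]
    print(lo,k.sum(),cv2.minAreaRect((P*1000).astype(np.float32)))
def rgb(im): return cv2.cvtColor(im,cv2.COLOR_RGB2HSV)
# fence edge lines: row profile of z for a few columns
for c in range(355,440,14): print(c,[(r,round(float(C[r,c,1]),3),round(float(C[r,c,2]),3)) for r in list(range(22,48,2))+list(range(146,166,2))])
# block from top image
p=cams.camera_params('top'); t=np.load('pics/top0.npz'); h=rgb(t['im'])
k=((h[...,0]>5)&(h[...,0]<22)&(h[...,1]>60)).astype(np.uint8); k[:, :325]=0;k[:,375:]=0;k[:235]=0;k[295:]=0
rc=np.argwhere(k); print(len(rc)); X=onz(p,rc,.024); print('block',cv2.minAreaRect((X[:,:2]*1000).astype(np.float32)), X.mean(0))
```

```text
table z -0.0005648649195444944
0.044 1956 ((591.8568725585938, 343.868408203125), (204.44346618652344, 121.4869384765625), 86.50636291503906)
0.028 4041 ((593.2448120117188, 340.4049377441406), (200.3417510986328, 122.42041015625), 85.71910095214844)
355 [(22, 0.466, -0.0), (24, 0.447, 0.058), (26, 0.446, 0.055), (28, 0.444, 0.055), (30, 0.443, 0.051), (32, 0.44, 0.052), (34, 0.44, 0.044), (36, 0.44, 0.037), (38, 0.439, 0.033), (40, 0.437, 0.032), (42, 0.435, 0.033), (44, 0.432, 0.034), (46, 0.43, 0.032), (146, 0.308, 0.034), (148, 0.306, 0.034), (150, 0.303, 0.032), (152, 0.302, 0.045), (154, 0.3, 0.051), (156, 0.297, 0.053), (158, 0.295, 0.058), (160, 0.285, -0.001), (162, 0.282, -0.002), (164, 0.279, -0.0)]
369 [(22, 0.466, -0.002), (24, 0.447, 0.057), (26, 0.445, 0.057), (28, 0.444, 0.054), (30, 0.442, 0.053), (32, 0.44, 0.052), (34, 0.44, 0.047), (36, 0.439, 0.042), (38, 0.439, 0.032), (40, 0.436, 0.034), (42, 0.434, 0.033), (44, 0.432, 0.032), (46, 0.43, 0.034), (146, 0.308, 0.034), (148, 0.306, 0.033), (150, 0.303, 0.033), (152, 0.301, 0.036), (154, 0.299, 0.049), (156, 0.297,
[... 1886 characters left out ...]
, 0.05), (158, 0.294, 0.051), (160, 0.292, 0.055), (162, 0.29, 0.057), (164, 0.278, -0.0)]
439 [(22, 0.465, -0.0), (24, 0.463, -0.001), (26, 0.461, -0.001), (28, 0.442, 0.058), (30, 0.441, 0.057), (32, 0.439, 0.055), (34, 0.438, 0.052), (36, 0.436, 0.05), (38, 0.435, 0.048), (40, 0.434, 0.041), (42, 0.434, 0.033), (44, 0.432, 0.033), (46, 0.429, 0.035), (146, 0.305, -0.001), (148, 0.302, -0.001), (150, 0.299, -0.001), (152, 0.296, -0.0), (154, 0.293, -0.002), (156, 0.29, -0.0), (158, 0.287, -0.002), (160, 0.284, -0.0), (162, 0.281, 0.0), (164, 0.278, -0.002)]
537
block ((426.42596435546875, 81.4804458618164), (102.04141235351562, 46.034576416015625), 15.68671989440918) [0.4258 0.0813 0.024 ]
```

```bash
cat >> h.py <<'E'
def boxfit(C,d):
    m=(d>0)&(abs(C[...,0]-.595)<.11)&(C[...,1]>.286)&(C[...,1]<.47)
    P=C[m&(C[...,2]>.036)&(C[...,2]<.0475)]
    L=P[P[:,1]>.41]; R=P[P[:,1]<.33]
    yaws=[]; 
    for S in (L,R):
        a=cv2.fitLine(S[:,:2].astype(np.float32),cv2.DIST_HUBER,0,1e-4,1e-4).ravel(); yaws.append((np.degrees(np.arctan(a[1]/a[0])),a[2:],len(S)))
    print('fence lines',yaws)
    P=C[m&(C[...,2]>.028)&(C[...,2]<.065)]
    r=cv2.minAreaRect((P[:,:2]*1000).astype(np.float32)); print('rect',r)
    yaw=np.radians(np.mean([y[0] for y in yaws])); u=np.array([np.cos(yaw),np.sin(yaw)]); v=np.array([-u[1],u[0]])
    c=(np.mean([yaws[0][1]@v,yaws[1][1]@v])); print('width between inner faces',yaws[0][1]@v-yaws[1][1]@v)
    s=P[:,:2]@u; s1,s2=np.percentile(s,[.7,99.3]); print('x extent',s2-s1,'centre',u*(s1+s2)/2+v*c,'yaw',np.degrees(yaw))
    return u,v,c
def rectfit(C,mask):
    r=cv2.minAreaRect((C[mask][:,:2]*1000).astype(np.float32)); return r
E
python3 - <<'E'
from h import *
import pickle
w,im,d,o=pickle.load(open('pics/w1.pkl','rb')); C=cloud(w,d)
u,v,c=boxfit(C,d)
# back wall front edge (x=34) and pocket, pin: z profile along centre line
yaw=np.arctan2(u[1],u[0]); m=(d>0)&(abs(C[...,:2]@v-c)<.004)
P=C[m]; s=P[:,:2]@u; i=np.argsort(s); i=i[(s[i]>.49)&(s[i]<.64)]
print([(round(float(a),3),round(float(z),3)) for a,z in zip(s[i],P[i,2])][::4])
m=(abs(C[...,0]-.39)<.11)&(abs(C[...,1]-.33)<.1)&(C[...,2]>.009)&(C[...,2]<.018)&(d>0); print('cover',rectfit(C,m),m.sum())
m=(abs(C[...,0]-.39)<.05)&(abs(C[...,1]-.33)<.05)&(C[...,2]>.03)&(d>0); print('grip',rectfit(C,m),m.sum(),C[m][:,2].max())
E
```

```text
fence lines [(np.float32(-3.1666996), array([0.6013, 0.4367], dtype=float32), 308), (np.float32(-3.2008352), array([0.5881, 0.2994], dtype=float32), 105)]
rect ((595.5906372070312, 367.97723388671875), (155.5668182373047, 120.45681762695312), 86.8099594116211)
width between inner faces 0.13782394
x extent 0.11824464769136811 centre [0.5955 0.368 ] yaw -3.1837673
[(0.49, -0.003), (0.491, 0.0), (0.492, -0.0), (0.493, 0.0), (0.494, 0.0), (0.495, 0.0), (0.496, 0.0), (0.497, -0.002), (0.498, 0.0), (0.499, -0.001), (0.5, 0.0), (0.501, -0.0), (0.502, -0.0), (0.503, -0.0), (0.504, -0.001), (0.504, -0.001), (0.506, -0.001), (0.507, 0.0), (0.507, -0.002), (0.508, -0.001), (0.51, -0.001), (0.51, -0.0), (0.511, 0.001), (0.512, -0.001), (0.513, -0.002), (0.514, -0.0), (0.514, -0.002), (0.514, -0.002), (0.515, 0.017), (0.516, 0.018), (0.517, 0.016), (0.518, 0.018), (0.519, 0.018), (0.519, 0.017), (0.521, 0.017), (0.522, 0.017), (0.522, 0.016), (0.523, 0.016), (0.524, 0.018), (0.525, 0.017), (0.526, 0.017), (0.526, 0.016), (0.527, 0.017), (0.527, 0.018), (0.53, 0.008), (0.531, 0.01), (0.531, 0.007)
[... 1558 characters left out ...]
61, 0.036), (0.61, 0.04), (0.611, 0.036), (0.611, 0.041), (0.612, 0.04), (0.612, 0.041), (0.613, 0.041), (0.614, 0.042), (0.614, 0.042), (0.615, 0.043), (0.616, 0.042), (0.617, 0.043), (0.619, 0.034), (0.621, 0.033), (0.622, 0.033), (0.623, 0.034), (0.624, 0.033), (0.624, 0.031), (0.625, 0.034), (0.626, 0.034), (0.627, 0.033), (0.627, 0.034), (0.628, 0.034), (0.629, 0.031), (0.63, 0.034), (0.63, 0.031), (0.631, 0.033), (0.632, 0.032), (0.633, 0.033)]
cover ((388.35015869140625, 332.6168212890625), (118.46248626708984, 133.22958374023438), 6.675398349761963) 7530
grip ((404.53033447265625, 315.0157165527344), (41.011173248291016, 97.88081359863281), 41.80350112915039) 12398 0.3729617485738565
```

Run:
```python
from h import *
p=cams.camera_params('top');C=cloud(p,np.load('pics/top0.npz')['d'])
for x in np.arange(.31,.52,.02):
    m=(abs(C[...,0]-x)<.01)&(C[...,1]>-.1)&(C[...,1]<.06)&(C[...,2]>.04)
    k=(abs(C[...,0]-x)<.01)&(C[...,1]>-.1)&(C[...,1]<.06)&(C[...,2]>.015)
    Y=C[m][:,1]; print(x.round(2),'edge y',Y.max().round(4),'lowest edge',C[k][:,1].max().round(4), 'z near edge',np.sort(C[m][Y>Y.max()-.012][:,2])[-3:])
plan([.41,.08,.32],105,11)
```

```text
0.31 edge y -0.0078 lowest edge -0.0063 z near edge [0.0926 0.0945 0.095 ]
0.33 edge y -0.0111 lowest edge -0.0096 z near edge [0.0898 0.0918 0.0921]
0.35 edge y -0.0141 lowest edge -0.012 z near edge [0.0924 0.0932 0.0941]
0.37 edge y -0.0171 lowest edge 0.0583 z near edge [0.0938 0.0943 0.0949]
0.39 edge y -0.0193 lowest edge 0.0579 z near edge [0.0921 0.0923 0.0926]
0.41 edge y -0.0223 lowest edge 0.0578 z near edge [0.0918 0.092  0.0935]
0.43 edge y -0.0251 lowest edge 0.0577 z near edge [0.0922 0.0924 0.0935]
0.45 edge y -0.0285 lowest edge -0.0269 z near edge [0.0906 0.0909 0.0961]
0.47 edge y -0.0313 lowest edge -0.029 z near edge [0.0913 0.0921 0.0931]
0.49 edge y -0.033 lowest edge -0.0327 z near edge [0.0906 0.0922 0.0927]
0.51 edge y -0.0364 lowest edge -0.0355 z near edge [0.0928 0.093  0.0932]
n 11 shift [-0.0211  0.0064  0.011 ] turn [ 0.     0.001 -9.546] len 0.0246
```

Run:
```python
from h import *
plan([.51,.105,.36],105,15)
```

```text
n 15 shift [-0.0091  0.0089  0.0054] turn [ 0.     0.001 -7.   ] len 0.0138
```

jog_arm:
  rows:
    - [0.25,-0.0091,0.0089,0.0054,0,0,-7]
    - [0.25,-0.0091,0.0089,0.0054,0,0,-7]
    - [0.25,-0.0091,0.0089,0.0054,0,0,-7]
    - [0.25,-0.0091,0.0089,0.0054,0,0,-7]
    - [0.25,-0.0091,0.0089,0.0054,0,0,-7]
    - [0.25,-0.0091,0.0089,0.0054,0,0,-7]
    - [0.25,-0.0091,0.0089,0.0054,0,0,-7]
    - [0.25,-0.0091,0.0089,0.0054,0,0,-7]
    - [0.25,-0.0091,0.0089,0.0054,0,0,-7]
    - [0.25,-0.0091,0.0089,0.0054,0,0,-7]
    - [0.25,-0.0091,0.0089,0.0054,0,0,-7]

```text
time_s: 3.78
tool_pos: [0.4762, 0.1415, 0.3813]
tool_rot: [180.0, -0.0, 77.3]
force: [-0.3, 0.6, -0.4]
grip_width: 0.0652
```

jog_arm:
  rows:
    - [0.25,-0.0091,0.0089,0.0054,0,0,-7]
    - [0.25,-0.0091,0.0089,0.0054,0,0,-7]
    - [0.25,-0.0091,0.0089,0.0054,0,0,-7]
    - [0.25,-0.0091,0.0089,0.0054,0,0,-7]
    - [0.25,0,0,0,0,0,0]
    - [0.25,0,0,0,0,0,0]

```text
time_s: 4.28
tool_pos: [0.51, 0.1043, 0.3595]
tool_rot: [-180.0, 0.0, 104.7]
force: [0.3, -0.0, 0.2]
grip_width: 0.0652
```

```bash
cat >> h.py <<'E'
def tops(C,d,x,y,r,lo,hi):
    m=(d>0)&(abs(C[...,0]-x)<r)&(abs(C[...,1]-y)<r)&(C[...,2]>lo)&(C[...,2]<hi)
    return rectfit(C,m),m.sum(),np.median(C[m][:,2])
E
python3 - <<'E'
from h import *
import pickle
o=status.get_obs(); print(o['time_s'],o['tool_pos'],o['tool_rot'],o['grip_width'])
w=cams.camera_params('wrist'); im,d=cams.read_camera('wrist')
pickle.dump((w,im,d,o),open('pics/w2.pkl','wb')); C=cloud(w,d)
print('table',np.median(C[(d>0)&(abs(C[...,2])<.01)][:,2]))
r=landmark_of('wrist','block_center'); print([(x['position'],x['conf'],onz(w,x['position'],.012)) for x in r])
print(tops(C,d,.428,.083,.075,.016,.03))
p=proj(w,[.428,.083,.024])[0].astype(int); print(p)
cv2.imwrite('pics/c.png',im[max(0,p[0]-130):p[0]+130,max(0,p[1]-200):p[1]+200,::-1])
m=(d>0)&(C[...,2]>.05)&(C[...,2]<.12)&(C[...,1]<.03)&(C[...,1]>-.1)
for x in np.arange(.37,.5,.02):
    k=m&(abs(C[...,0]-x)<.01); print(x.round(2),C[k][:,1].max(initial=-9).round(4))
m=(d>0)&(C[...,2]>.05)&(C[...,2]<.1)&(C[...,1]>.05)&(C[...,1]<.25)
for y in np.arange(.07,.17,.02):
    k=m&(abs(C[...,1]-y)<.01); print('case y',y.round(2),C[k][:,0].min(initial=9).round(4),C[k][:,2].max(initial=0).round(4))
E
```

```text
4.2833 [0.51   0.1043 0.3595] [-179.9504    0.0017  104.6977] 0.06524857107845532
table -0.0006235600034226463
[([111.0, 320.6], 0.96, array([[0.4276, 0.0853, 0.012 ]]))]
(((445.14227294921875, 92.90739440917969), (158.06866455078125, 65.09617614746094), 26.7152099609375), np.int64(4775), np.float64(0.023256396465769713))
[110 318]
0.37 -0.015
0.39 -0.0178
0.41 -0.0206
0.43 -0.023
0.45 -0.0267
0.47 -0.0297
0.49 -0.0325
case y 0.07 0.5417 0.0745
case y 0.09 0.4874 0.0757
case y 0.11 0.484 0.0755
case y 0.13 0.4845 0.0753
case y 0.15 0.497 0.0751
```

View pics/c.png

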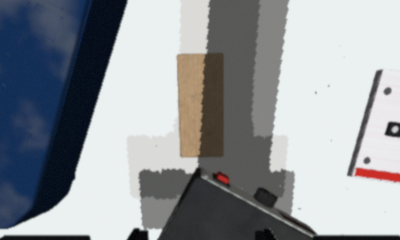

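The crop confirms the natural beech block, with the microscope base to its left and the black case just below it.

Run:
```python
from h import *
import pickle
w,im,d,o=pickle.load(open('pics/w2.pkl','rb')); C=cloud(w,d)
m=((d>0)&(C[...,2]>.018)&(C[...,2]<.028)).astype(np.uint8); m=cv2.morphologyEx(m,cv2.MORPH_OPEN,np.ones((3,3)))
n,l=cv2.connectedComponents(m); k=l==l[110,318]; print(k.sum(),rectfit(C,k),C[k].mean(0))
r=rectfit(C,k); c=np.array(r[0])/1000; a=np.radians(r[2] if r[1][0]>r[1][1] else r[2]-90); e=np.array([np.cos(a),np.sin(a)]); g=c+.008*e
print(c,np.degrees(a),'grasp',g)
plan([*g,.26],np.degrees(a)+90,6)
```

```text
4682 ((424.33837890625, 82.26815795898438), (104.89791107177734, 47.89579391479492), 15.746654510498047) [0.422  0.0818 0.0232]
[0.4243 0.0823] 15.746654510498047 grasp [0.432  0.0844]
n 6 shift [ 0.     -0.0134  0.0167] turn [ 0.    -0.005 -0.15 ] len 0.0214
```

jog_arm:
  rows:
    - [0.25,0,-0.0134,0.0166,0,0,-0.15]
    - [0.25,0,-0.0134,0.0166,0,0,-0.15]
    - [0.25,0,-0.0134,0.0166,0,0,-0.15]
    - [0.25,0,-0.0134,0.0166,0,0,-0.15]
    - [0.25,0,-0.0134,0.0166,0,0,-0.15]
    - [0.25,0,-0.0134,0.0166,0,0,-0.15]
    - [0.25,0,0,0,0,0,0]
    - [0.25,0,0,0,0,0,0]

```text
time_s: 5.05
tool_pos: [0.4319, 0.0839, 0.2603]
tool_rot: [-180.0, -0.0, 105.8]
force: [0.8, 0.3, 0.7]
grip_width: 0.0652
```

Run:
```python
from h import *
print(status.get_obs()['tool_pos'],status.get_obs()['tool_rot'])
plan([.432,.0844,.195],105.75,6)
```

```text
[0.4319 0.0839 0.2603] [-179.9854   -0.033   105.8473]
n 6 shift [0.0001 0.     0.0109] turn [-0.002 -0.006  0.016] len 0.0109
```

jog_arm:
  rows:
    - [0.25,0,0,0.011,0,0,0]
    - [0.25,0,0,0.011,0,0,0]
    - [0.25,0,0,0.011,0,0,0]
    - [0.25,0,0,0.011,0,0,0]
    - [0.25,0,0,0.011,0,0,0]
    - [0.25,0,0,0.01,0,0,0]
    - [0.25,0,0,0,0,0,0]
    - [0.6,0,0,0,0,0,0]
    - [0.6,0,0,0,0,0,0]
    - [0.6,0,0,0,0,0,0]
    - [0.6,0,0,0,0,0,0]
    - [0.6,0,0,0,0,0,0]
  grip_force: 25

```text
time_s: 6.05
tool_pos: [0.4329, 0.0835, 0.1959]
tool_rot: [179.9, -0.0, 105.9]
force: [-0.6, 0.1, 2.9]
grip_width: 0.0478
```

jog_arm:
  rows:
    - [0.6,0,0,-0.015,0,0,0]
    - [0.6,0,0,-0.03,0,0,0]
    - [0.6,0,0,-0.03,0,0,0]
    - [0.6,0,0,-0.03,0,0,0]
    - [0.6,0,0,0,0,0,0]
    - [0.6,0,0,0,0,0,0]

```text
time_s: 6.55
tool_pos: [0.433, 0.0834, 0.3019]
tool_rot: [179.7, -0.1, 105.9]
force: [-0.1, -0.0, -1.7]
grip_width: 0.0476
```

Run:
```python
from h import *
print(status.get_obs()['tool_pos'],status.get_obs()['tool_rot'])
plan([.576,.3605,.295],-3.18,16)
plan([.576,.3605,.295],-3.18,18)
```

```text
[0.433  0.0834 0.3019] [179.7487  -0.0545 105.8554]
n 16 shift [ 0.0225 -0.0032  0.0004] turn [ 0.007 -0.017  6.815] len 0.0228
n 18 shift [ 0.02   -0.0029  0.0004] turn [ 0.007 -0.015  6.058] len 0.0202
```

jog_arm:
  rows:
    - [0.6,0.0225,-0.0032,0.0004,0,0,6.81]
    - [0.6,0.0225,-0.0032,0.0004,0,0,6.81]
    - [0.6,0.0225,-0.0032,0.0004,0,0,6.81]
    - [0.6,0.0225,-0.0032,0.0004,0,0,6.81]
    - [0.6,0.0225,-0.0032,0.0004,0,0,6.81]
    - [0.6,0.0225,-0.0032,0.0004,0,0,6.81]
    - [0.6,0.0225,-0.0032,0.0004,0,0,6.81]
    - [0.6,0.0225,-0.0032,0.0004,0,0,6.81]
    - [0.6,0.0225,-0.0032,0.0004,0,0,6.81]
    - [0.6,0.0225,-0.0032,0.0004,0,0,6.81]

```text
time_s: 7.38
tool_pos: [0.4567, 0.2972, 0.2941]
tool_rot: [-180.0, 0.2, 37.5]
force: [0.6, 0.6, -0.2]
grip_width: 0.0476
```

jog_arm:
  rows:
    - [0.6,0.0225,-0.0032,0.0004,0,0,6.81]
    - [0.6,0.0225,-0.0032,0.0004,0,0,6.81]
    - [0.6,0.0225,-0.0032,0.0004,0,0,6.81]
    - [0.6,0.0225,-0.0032,0.0004,0,0,6.81]
    - [0.6,0.0225,-0.0032,0.0004,0,0,6.81]
    - [0.6,0.0225,-0.0032,0.0004,0,0,6.81]
    - [0.6,0,0,0,0,0,0]
    - [0.6,0,0,0,0,0,0]

```text
time_s: 8.05
tool_pos: [0.5746, 0.3599, 0.2911]
tool_rot: [179.8, 0.1, -3.1]
force: [-1.3, -0.0, -0.7]
grip_width: 0.0475
```

Run:
```python
from h import *
import pickle
o=status.get_obs();print(o['time_s'],o['tool_pos'],o['tool_rot'],o['force'])
plan([.576,.3605,.225],-3.18,5)
w=cams.camera_params('wrist'); im,d=cams.read_camera('wrist'); C=cloud(w,d)
pickle.dump((w,im,d,o),open('pics/w3.pkl','wb'))
cv2.imwrite('pics/d.png',im[:,:,::-1])
zt=o['tool_pos'][2]-.1719
m=(d>0)&(abs(C[...,0]-.576)<.04)&(abs(C[...,1]-.37)<.08)&(abs(C[...,2]-zt)<.004); print('held block top',zt,m.sum(),rectfit(C,m))
```

```text
8.05 [0.5746 0.3599 0.2911] [179.8049   0.1432  -3.1015] [-1.2951 -0.0352 -0.6562]
n 5 shift [ 0.0003 -0.0002  0.0132] turn [0.039 0.029 0.016] len 0.0132
held block top 0.11916212661023956 11738 ((574.3905029296875, 369.97430419921875), (102.1417007446289, 65.72317504882812), 87.18961334228516)
```

View pics/d.png

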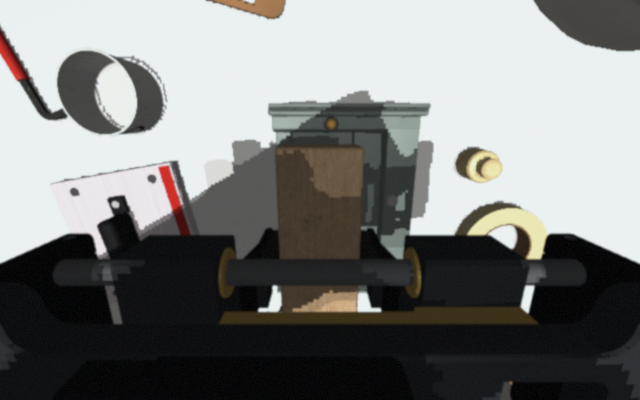

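Run:
```python
from h import *
import pickle
w,im,d,o=pickle.load(open('pics/w3.pkl','rb')); C=cloud(w,d)
P=C[(d>0)&(C[...,2]>.112)&(C[...,2]<.125)&(abs(C[...,0]-.5746)<.027)&(C[...,1]>.36)&(C[...,1]<.45)]
print('block top z',np.median(P[:,2]),'end y',np.percentile(P[:,1],99.5))
for y in (.40,.41): 
    q=P[abs(P[:,1]-y)<.004]; print(y,np.percentile(q[:,0],[1,99]),'mid',np.percentile(q[:,0],[1,99]).mean())
m=(d>0)&(abs(C[...,0]-.595)<.08)&(C[...,1]>.41)&(C[...,1]<.47)&(C[...,2]>.036)&(C[...,2]<.048)
S=C[m]; a=cv2.fitLine(S[:,:2].astype(np.float32),cv2.DIST_HUBER,0,1e-4,1e-4).ravel(); yaw=np.arctan(a[1]/a[0]); v=np.array([-np.sin(yaw),np.cos(yaw)])
print('left fence yaw',np.degrees(yaw),'box centre v',a[2:]@v-.069,'before',np.array([.5955,.368])@np.array([np.sin(np.radians(3.18)),np.cos(np.radians(3.18))]))
u=np.array([v[1],-v[0]])
m=(d>0)&(C[...,1]>.41)&(C[...,1]<.45)&(C[...,2]>.048)&(C[...,2]<.065); s=C[m][:,:2]@u; s=s[abs(s-.574)<.09]; print('fence x ext',np.percentile(s,[1,99]),np.percentile(s,[1,99]).mean())
m=(d>0)&(abs(C[...,:2]@v-.43)<.012)&(abs(C[...,2]-.04)<.003)&(abs(C[...,:2]@u-.613)<.02);print('pin',m.sum(),C[m][:,:2].mean(0)@u if m.any() else '')
m=(d>0)&(abs(C[...,:2]@v-.43)<.03)&(abs(C[...,2]-.034)<.004)&(abs(C[...,:2]@u-.62)<.03);print('wall front',np.percentile(C[m][:,:2]@u,[2,98]))
```

```text
block top z 0.11826672872210184 end y 0.42115057826369917
0.4 [0.5528 0.5994] mid 0.5760901603313807
0.41 [0.5532 0.6001] mid 0.5766623542004992
left fence yaw -12.405512 box centre v 0.4791376 before 0.40046750905906314
fence x ext [0.4846 0.5482] 0.5164178282883913
pin 0 Traceback (most recent call last):
  File "<stdin>", line 14, in <module>
    return _quantile_unchecked(
        a, q, axis, out, overwrite_input, method, keepdims, weights)
    return _ureduce(a,
                    func=_quantile_ureduce_func,
    ...<5 lines>...
                    overwrite_input=overwrite_input,
                    method=method)
    r = func(a, **kwargs)
    result = _quantile(arr,
                       quantiles=q,
    ...<2 lines>...
                       out=out,
                       weights=wgt)
    slices_having_nans = np.isnan(arr[-1, ...])
                                  ~~~^^^^^^^^^
IndexError: index -1 is out of bounds for axis 0 with size 0
```

Run:
```python
from h import *
import pickle
w,im,d,o=pickle.load(open('pics/w3.pkl','rb')); C=cloud(w,d)
t=np.radians(-3.18); u=np.array([np.cos(t),np.sin(t)]); v=np.array([-u[1],u[0]]); c=np.array([.5955,.368])
s=(C[...,:2]-c)@u; q=(C[...,:2]-c)@v; z=C[...,2]
m=(d>0)&(abs(s)<.055)&(abs(q-.069)<.012)&(z>.036)&(z<.048)
print('left inner face: offset',np.median(q[m])-.069,'slope deg',np.degrees(np.polyfit(s[m],q[m],1)[0]),m.sum())
m=(d>0)&(abs(q-.073)<.004)&(z>.045)&(abs(s)<.09); print('fence ends',np.percentile(s[m],[.5,99.5]))
m=(d>0)&(abs(q-.04)<.015)&(abs(z-.034)<.004)&(s>.02)&(s<.08); print('wall',np.percentile(s[m],[.5,99.5]) if m.any() else m.sum())
m=(d>0)&(abs(q-.064)<.004)&(abs(z-.034)<.003)&(abs(s)<.09); print('cheek ends',np.percentile(s[m],[.5,99.5]))
```

```text
left inner face: offset -0.004002262627037498 slope deg -9.782357545964599 114
fence ends [-0.0587  0.0579]
wall [0.0338 0.0596]
cheek ends [-0.0597  0.0591]
```

jog_arm:
  rows:
    - [0.6,0.0003,-0.0001,0.013,0.04,0.03,0]
    - [0.6,0.0003,-0.0001,0.013,0.04,0.03,0]
    - [0.6,0.0003,-0.0001,0.013,0.04,0.03,0]
    - [0.6,0.0003,-0.0001,0.013,0.04,0.03,0]
    - [0.6,0.0002,-0.0001,0.009,0.04,0.03,0]
    - [0.6,0,0,0,0,0,0]
    - [0.6,0,0,0,0,0,0]

```text
time_s: 8.68
tool_pos: [0.5756, 0.3608, 0.2318]
tool_rot: [-179.9, -0.1, -3.1]
force: [0.6, 0.5, -0.5]
grip_width: 0.0477
```

Run:
```python
from h import *
o=status.get_obs();print(o['time_s'],o['tool_pos'],o['tool_rot'],o['force'])
plan([.576,.3605,.204],-3.18,5)
```

```text
8.6833 [0.5756 0.3608 0.2318] [-179.8563   -0.0791   -3.1044] [ 0.5679  0.5376 -0.5207]
n 5 shift [0.0001 0.0001 0.0056] turn [-0.029 -0.016  0.015] len 0.0056
```

jog_arm:
  rows:
    - [0.6,0.0001,0.0001,0.0056,0,0,0]
    - [0.6,0.0001,0.0001,0.0056,0,0,0]
    - [0.6,0.0001,0.0001,0.0056,0,0,0]
    - [0.6,0.0001,0.0001,0.0056,0,0,0]
    - [0.6,0,0,0.004,0,0,0]
    - [0.6,0,0,0,0,0,0]
    - [0.6,0,0,0,0,0,0]

```text
time_s: 9.27
tool_pos: [0.5762, 0.3606, 0.206]
tool_rot: [-179.8, -0.1, -3.1]
force: [0.4, 1.2, -1.1]
grip_width: 0.0478
```

jog_arm:
  rows:
    - [0.6,0,0,0.0015,0,0,0]
    - [0.6,0,0,0.0005,0,0,0]
    - [0.6,0,0,0,0,0,0]
    - [0.32,0,0,0,0,0,0]
    - [0.32,0,0,0,0,0,0]
    - [0.32,0,0,0,0,0,0]
    - [0.32,0,0,-0.005,0,0,0]
    - [0.32,0,0,-0.02,0,0,0]
    - [0.32,0,0,-0.03,0,0,0]
    - [0.32,0,0,-0.03,0,0,0]
    - [0.32,0,0,-0.03,0,0,0]
    - [0.32,0,0,0,0,0,0]

```text
time_s: 10.27
tool_pos: [0.578, 0.361, 0.3277]
tool_rot: [-179.3, -0.7, -3.1]
force: [1.3, 0.2, 1.7]
grip_width: 0.0592
```

Run:
```python
from h import *
o=status.get_obs();print(o['time_s'],o['tool_pos'],o['tool_rot'],o['force'])
plan([.45,.24,.40],6.7,10)
```

```text
10.2667 [0.578  0.361  0.3277] [-179.3496   -0.708    -3.1262] [1.281  0.245  1.7269]
n 10 shift [-0.013   0.0118 -0.0074] turn [-0.059 -0.076 -0.982] len 0.0191
```

jog_arm:
  rows:
    - [0.4,-0.013,0.0118,-0.0074,0,0,-1]
    - [0.4,-0.013,0.0118,-0.0074,0,0,-1]
    - [0.4,-0.013,0.0118,-0.0074,0,0,-1]
    - [0.4,-0.013,0.0118,-0.0074,0,0,-1]
    - [0.4,-0.013,0.0118,-0.0074,0,0,-1]
    - [0.4,-0.013,0.0118,-0.0074,0,0,-1]
    - [0.4,-0.013,0.0118,-0.0074,0,0,-1]
    - [0.4,-0.013,0.0118,-0.0074,0,0,-1]
    - [0.4,-0.013,0.0118,-0.0074,0,0,-1]
    - [0.4,-0.013,0.0118,-0.0074,0,0,-1]
    - [0.4,0,0,0,0,0,0]
    - [0.4,0,0,0,0,0,0]

```text
time_s: 11.27
tool_pos: [0.4489, 0.2386, 0.3937]
tool_rot: [-179.7, -0.3, 6.8]
force: [0.7, -0.4, 0.3]
grip_width: 0.0522
```

Run:
```python
from h import *
import pickle
o=status.get_obs();print(o['time_s'],o['tool_pos'],o['tool_rot'])
w=cams.camera_params('wrist'); im,d=cams.read_camera('wrist'); C=cloud(w,d)
pickle.dump((w,im,d,o),open('pics/w4.pkl','wb')); cv2.imwrite('pics/e.png',im[:260,:,::-1])
print('table',np.median(C[(d>0)&(abs(C[...,2])<.01)][:,2]))
t=np.radians(-3.18); u=np.array([np.cos(t),np.sin(t)]); v=np.array([-u[1],u[0]]); c=np.array([.5955,.368])
s=(C[...,:2]-c)@u; q=(C[...,:2]-c)@v; z=C[...,2]; ok=d>0
for sg in (1,-1):
    m=ok&(abs(s)<.055)&(abs(q-sg*.069)<.006)&(z>.038)&(z<.048); print('inner',sg,np.median(q[m]),np.degrees(np.polyfit(s[m],q[m],1)[0]),m.sum())
m=ok&(abs(q)<.09)&(z>.03)&(z<.065)&(abs(s)<.09); print('box ends',np.percentile(s[m],[.5,99.5]),np.percentile(q[m],[.5,99.5]))
m=ok&(abs(q)<.055)&(abs(s+.019)<.032)&(z>.025)&(z<.04); print('block',rectfit(C,m),np.median(z[m]),m.sum())
A=np.c_[s[m],q[m],np.ones(m.sum())]; print('block plane slopes deg',np.degrees(np.linalg.lstsq(A,z[m],rcond=None)[0][:2]),'centre in box',s[m].mean(),q[m].mean())
m=ok&(abs(q)<.01)&(abs(s-.04)<.01)&(z>.0385)&(z<.046); print('pin',s[m].mean(),q[m].mean(),m.sum())
m=(abs(C[...,0]-.39)<.11)&(abs(C[...,1]-.33)<.1)&(z>.009)&(z<.018)&ok; print('cover',rectfit(C,m),m.sum())
m=(abs(C[...,0]-.39)<.05)&(abs(C[...,1]-.33)<.05)&(z>.03)&(z<.05)&ok; print('grip',rectfit(C,m),m.sum(),np.median(z[m]))
```

```text
11.2667 [0.4489 0.2386 0.3937] [-179.7126   -0.3095    6.8376]
table -0.0007609086513817587
inner 1 0.06884639691957427 0.03165603255454413 469
inner -1 -0.06909152645668354 -0.5875930979065501 20
box ends [-0.0598  0.0589] [-0.0771  0.0764]
block ((576.8095092773438, 371.0234375), (105.23355865478516, 48.79742431640625), 86.87698364257812) 0.031210724627181052 4307
block plane slopes deg [0.7848 0.1015] centre in box -0.02001114424238583 0.003681186745444857
pin 0.03875766183694416 -0.0005817629913404142 71
cover ((388.19134521484375, 332.6839599609375), (118.0396728515625, 132.32308959960938), 6.871904373168945) 10542
grip ((388.385498046875, 332.37994384765625), (16.16824722290039, 55.203102111816406), 6.907027721405029) 769 0.039707194043154204
```

View pics/e.png

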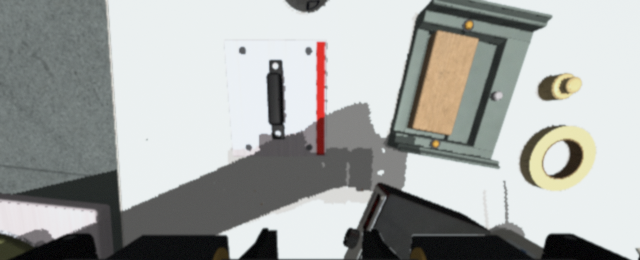

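The block sits in the pocket, square, at the seated height (top 32 mm). The cover is at (275,97) with its stripe to the right, which is the box's back. The bystanders haven't been touched. Next, grip the cover.

Run:
```python
from h import *
import pickle
w,im,d,o=pickle.load(open('pics/w4.pkl','rb')); C=cloud(w,d)
t=np.radians(-3.18); u=np.array([np.cos(t),np.sin(t)]); v=np.array([-u[1],u[0]]); c=np.array([.5955,.368])
s=(C[...,:2]-c)@u; q=(C[...,:2]-c)@v; z=C[...,2]
for a in (-.036,-.019,-.003): print([np.median(z[(d>0)&(abs(s-a)<.004)&(abs(q-b)<.006)]).round(4) for b in (-.04,0,.04)])
plan([.3884,.3325,.25],6.9,9)
```

```text
[np.float64(0.0314), np.float64(0.0312), np.float64(0.0313)]
[np.float64(0.0314), np.float64(0.0312), np.float64(0.0314)]
[np.float64(0.0313), np.float64(0.0312), np.float64(0.0316)]
n 9 shift [-0.0055 -0.0111  0.0159] turn [-0.028 -0.029 -0.003] len 0.0201
```

Block is flat to 0.4 mm.

jog_arm:
  rows:
    - [0.4,-0.0055,-0.0111,0.0159,0,0,0]
    - [0.4,-0.0055,-0.0111,0.0159,0,0,0]
    - [0.4,-0.0055,-0.0111,0.0159,0,0,0]
    - [0.4,-0.0055,-0.0111,0.0159,0,0,0]
    - [0.4,-0.0055,-0.0111,0.0159,0,0,0]
    - [0.4,-0.0055,-0.0111,0.0159,0,0,0]
    - [0.4,-0.0055,-0.0111,0.0159,0,0,0]
    - [0.4,-0.0055,-0.0111,0.0159,0,0,0]
    - [0.4,-0.0055,-0.0111,0.0159,0,0,0]
    - [0.4,0,0,0,0,0,0]
    - [0.4,0,0,0,0,0,0]
    - [0.4,0,0,0,0,0,0]

```text
time_s: 12.32
tool_pos: [0.389, 0.3327, 0.2501]
tool_rot: [-179.8, -0.2, 6.9]
force: [0.4, -0.4, 0.7]
grip_width: 0.0521
```

Run:
```python
from h import *
o=status.get_obs();print(o['tool_pos'],o['tool_rot'],o['force'])
plan([.3884,.3325,.197],6.9,5)
```

```text
[0.389  0.3327 0.2501] [-179.84     -0.231     6.8706] [ 0.3662 -0.3923  0.707 ]
n 5 shift [-0.0001  0.0001  0.0106] turn [-0.032 -0.046 -0.006] len 0.0106
```

jog_arm:
  rows:
    - [0.4,-0.0001,0,0.0106,-0.04,-0.04,0]
    - [0.4,-0.0001,0,0.0106,-0.04,-0.04,0]
    - [0.4,-0.0001,0,0.0106,-0.04,-0.04,0]
    - [0.4,-0.0001,0,0.0106,-0.04,-0.04,0]
    - [0.4,-0.0001,0,0.0106,0,-0.04,0]
    - [0.4,0,0,0,0,0,0]
    - [0.9,0,0,0,0,0,0]
    - [0.9,0,0,0,0,0,0]
    - [0.9,0,0,0,0,0,0]
    - [0.9,0,0,0,0,0,0]
    - [0.9,0,0,0,0,0,0]
    - [0.9,0,0,0,0,0,0]
  grip_force: 50

```text
time_s: 13.32
tool_pos: [0.3877, 0.3328, 0.1966]
tool_rot: [-180.0, 0.0, 6.9]
force: [0.1, -0.2, 0.2]
grip_width: 0.0203
```

jog_arm:
  rows:
    - [0.9,0,0,0,0,0,0]

```text
time_s: 13.4
tool_pos: [0.3878, 0.3328, 0.1967]
tool_rot: [-180.0, -0.0, 6.9]
force: [0.9, 0.5, -0.3]
grip_width: 0.0157
```

jog_arm:
  rows:
    - [0.9,0,0,0,0,0,0]
    - [0.9,0,0,-0.01,0,0,0]
    - [0.9,0,0,-0.02,0,0,0]
    - [0.9,0,0,-0.025,0,0,0]
    - [0.9,0,0,-0.025,0,0,0]
    - [0.9,0,0,-0.02,0,0,0]
    - [0.9,0,0,0,0,0,0]
    - [0.9,0,0,0,0,0,0]

```text
time_s: 14.07
tool_pos: [0.3879, 0.3329, 0.2976]
tool_rot: [-179.9, -0.1, 6.9]
force: [0.2, 0.3, -3.6]
grip_width: 0.0156
```

Run:
```python
from h import *
o=status.get_obs();print(o['tool_pos'],o['tool_rot'],o['force'],o['grip_width'])
plan([.5845,.3687,.295],-3.15,10)
```

```text
[0.3879 0.3329 0.2976] [-179.8964   -0.0751    6.8979] [ 0.2231  0.3497 -3.576 ] 0.015596603292048424
n 10 shift [ 0.0198 -0.0028  0.0003] turn [-0.011 -0.007  1.005] len 0.02
```

jog_arm:
  rows:
    - [0.9,0.0198,-0.0028,0.0003,0,0,1.005]
    - [0.9,0.0198,-0.0028,0.0003,0,0,1.005]
    - [0.9,0.0198,-0.0028,0.0003,0,0,1.005]
    - [0.9,0.0198,-0.0028,0.0003,0,0,1.005]
    - [0.9,0.0198,-0.0028,0.0003,0,0,1.005]
    - [0.9,0.0198,-0.0028,0.0003,0,0,1.005]
    - [0.9,0.0198,-0.0028,0.0003,0,0,1.005]
    - [0.9,0.0198,-0.0028,0.0003,0,0,1.005]
    - [0.9,0.0198,-0.0028,0.0003,0,0,1.005]
    - [0.9,0.0198,-0.0028,0.0003,0,0,1.005]
    - [0.9,0,0,0,0,0,0]
    - [0.9,0,0,0,0,0,0]

```text
time_s: 15.07
tool_pos: [0.5843, 0.368, 0.2905]
tool_rot: [179.8, 0.2, -3.2]
force: [-0.5, -0.2, -2.9]
grip_width: 0.0159
```

Run:
```python
from h import *
import pickle
o=status.get_obs();print(o['time_s'],o['tool_pos'],o['tool_rot'],o['force'],o['grip_width'])
w=cams.camera_params('wrist'); im,d=cams.read_camera('wrist'); C=cloud(w,d)
pickle.dump((w,im,d,o),open('pics/w5.pkl','wb')); cv2.imwrite('pics/f.png',im[:,:,::-1])
zt=o['tool_pos'][2]-.197+.013
t=np.radians(-3.18); u=np.array([np.cos(t),np.sin(t)]); v=np.array([-u[1],u[0]]); c=np.array([.5955,.368])
s=(C[...,:2]-c)@u; q=(C[...,:2]-c)@v; z=C[...,2]
m=(d>0)&(abs(z-zt)<.004)&(abs(s)<.09)&(abs(q)<.085)
print('cover top z',np.median(z[m]),zt,m.sum(),'ext s',np.percentile(s[m],[.3,99.7]),'q',np.percentile(q[m],[.3,99.7]))
# back-left edge directions
Q=np.c_[s[m],q[m]]; 
e=[(a,Q[abs(Q[:,0]-a)<.002,1].max()) for a in np.arange(-.06,.045,.008)]; print('left edge slope deg',np.degrees(np.polyfit(*np.array(e).T,1)[0]),np.mean([x[1] for x in e]))
A=np.c_[Q,np.ones(len(Q))]; print('tilt deg',np.degrees(np.linalg.lstsq(A,z[m],rcond=None)[0][:2]))
plan([.5845,.3687,.247],-3.15,4)
```

```text
15.0667 [0.5843 0.368  0.2905] [179.7992   0.2049  -3.2327] [-0.4752 -0.1904 -2.866 ] 0.01591535536693931
cover top z 0.10597251463001987 0.10650825926155531 17954 ext s [-0.0706  0.0461] q [-0.0486  0.0639]
left edge slope deg -0.0549536807466713 0.06394636938735361
tilt deg [-0.1552 -0.2308]
n 4 shift [ 0.0003 -0.0001  0.011 ] turn [ 0.038  0.057 -0.005] len 0.011
```

View pics/f.png

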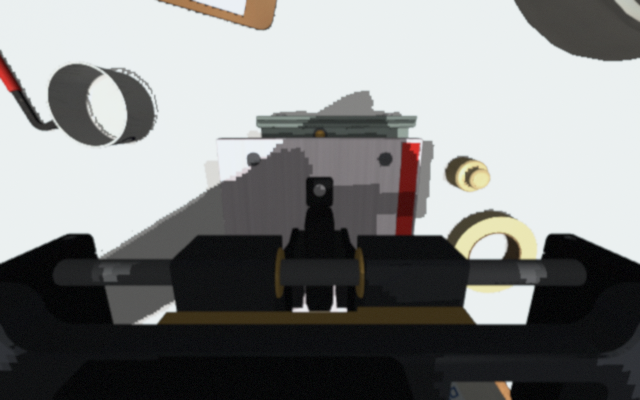

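jog_arm:
  rows:
    - [0.9,0.0002,-0.0004,0.01,0.05,0.05,0.02]
    - [0.9,0,-0.0004,0.01,0.05,0.05,0.02]
    - [0.9,0,-0.0004,0.009,0.05,0.05,0.02]
    - [0.9,0,-0.0003,0,0,0.05,0]
    - [0.9,0,0,0,0,0,0]
    - [0.9,0,0,0,0,0,0]

```text
time_s: 15.62
tool_pos: [0.5843, 0.3706, 0.2646]
tool_rot: [-179.8, -0.2, -3.2]
force: [-0.1, -0.4, -2.0]
grip_width: 0.0153
```

Run:
```python
from h import *
import pickle
o=status.get_obs();print(o['time_s'],o['tool_pos'],o['tool_rot'],o['force'],o['grip_width'])
w=cams.camera_params('wrist'); im,d=cams.read_camera('wrist'); C=cloud(w,d)
pickle.dump((w,im,d,o),open('pics/w6.pkl','wb')); cv2.imwrite('pics/g.png',cv2.resize(im[70:250,180:460,::-1],None,fx=2.5,fy=2.5))
zt=o['tool_pos'][2]-.197+.013
t=np.radians(-3.18); u=np.array([np.cos(t),np.sin(t)]); v=np.array([-u[1],u[0]]); c=np.array([.5955,.368])
s=(C[...,:2]-c)@u; q=(C[...,:2]-c)@v; z=C[...,2]
m=(d>0)&(abs(z-zt)<.004)&(abs(s)<.09)&(abs(q)<.085)
print('cover top z',np.median(z[m]),zt,'ext s',np.percentile(s[m],[.3,99.7]))
Q=np.c_[s[m],q[m]]
e=[(a,Q[abs(Q[:,0]-a)<.002,1].max()) for a in np.arange(-.06,.045,.008)]; print('left edge slope',np.degrees(np.polyfit(*np.array(e).T,1)[0]),np.mean([x[1] for x in e]))
f=(d>0)&(z>.048)&(z<.062)&(abs(s)<.052)&(q>.06)&(q<.085); print('left fence top q',np.percentile(q[f],[1,50,99]),f.sum())
A=np.c_[Q,np.ones(len(Q))]; print('tilt deg',np.degrees(np.linalg.lstsq(A,z[m],rcond=None)[0][:2]))
W=pickle.load(open('pics/w4.pkl','rb')); C=cloud(W[0],W[2]); d=W[2]; s=(C[...,:2]-c)@u; q=(C[...,:2]-c)@v; z=C[...,2]
f=(d>0)&(z>.048)&(z<.062)&(abs(s)<.052)&(q>.06)&(q<.085); print('same in w4',np.percentile(q[f],[1,50,99]))
```

```text
15.6167 [0.5843 0.3706 0.2646] [-179.8361   -0.1842   -3.1992] [-0.104  -0.4093 -1.9711] 0.015325882661368216
cover top z 0.08030824540235013 0.08064842019307177 ext s [-0.0694  0.0472]
left edge slope -0.03266237782432144 0.06773492331061841
left fence top q [0.0686 0.0732 0.077 ] 2228
tilt deg [0.2164 0.1228]
same in w4 [0.0683 0.0725 0.0771]
```

View pics/g.png

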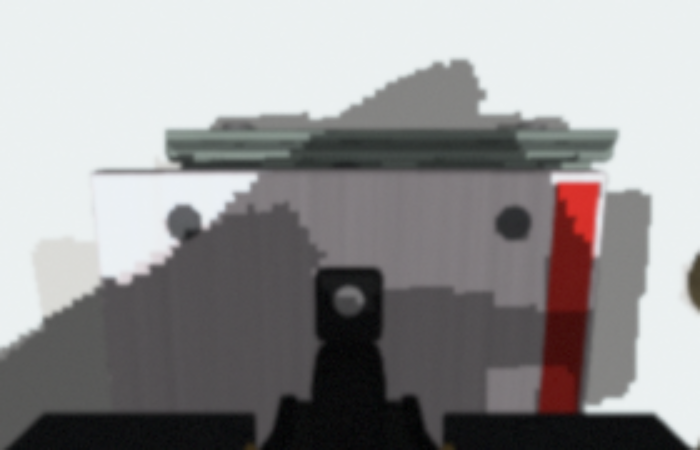

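jog_arm:
  rows:
    - [0.9,0,0.0008,0.001,-0.05,-0.05,0]
    - [0.9,0,0.0006,0.002,-0.05,-0.05,0]
    - [0.9,0,0,0,0,0,0]
    - [0.9,0,0,0,0,0,0]
    - [0.9,0,0,0,0,0,0]

```text
time_s: 16.08
tool_pos: [0.5844, 0.369, 0.2617]
tool_rot: [-179.9, -0.1, -3.2]
force: [0.7, 0.4, -2.7]
grip_width: 0.0155
```

```bash
cat > chk.py <<'E'
from h import *
o=status.get_obs();print(o['time_s'],o['tool_pos'],o['tool_rot'],o['force'],o['wrist_torque'],o['grip_width'])
w=cams.camera_params('wrist'); im,d=cams.read_camera('wrist'); C=cloud(w,d)
zt=o['tool_pos'][2]-.197+.013
t=np.radians(-3.18); u=np.array([np.cos(t),np.sin(t)]); v=np.array([-u[1],u[0]]); c=np.array([.5955,.368])
print('tcp in box',(o['tool_pos'][:2]-c)@u,(o['tool_pos'][:2]-c)@v)
s=(C[...,:2]-c)@u; q=(C[...,:2]-c)@v; z=C[...,2]
m=(d>0)&(abs(z-zt)<.005)&(abs(s)<.09)&(abs(q)<.0672)
print('cover top z',np.median(z[m]),zt,'ext s',np.percentile(s[m],[.3,99.7]))
Q=np.c_[s[m],q[m]]
e=[(a,Q[abs(Q[:,0]-a)<.002,1].max()) for a in np.arange(-.06,.045,.008)]; print('left edge slope',np.degrees(np.polyfit(*np.array(e).T,1)[0]),np.mean([x[1] for x in e]))
A=np.c_[Q,np.ones(len(Q))]; print('tilt deg',np.degrees(np.linalg.lstsq(A,z[m],rcond=None)[0][:2]))
E
python3 chk.py
```

```text
16.0833 [0.5844 0.369  0.2617] [-179.935    -0.0869   -3.2194] [ 0.6846  0.3715 -2.6836] [-0.095   0.0413 -0.033 ] 0.015462800986764828
tcp in box -0.011090907969924393 0.0004111741209429945
cover top z 0.07731253523215106 0.07766960209181566 ext s [-0.0695  0.0471]
left edge slope -0.06933727355665284 0.06585705862405003
tilt deg [ 0.126  -0.0893]
```

jog_arm:
  rows:
    - [0.9,0,0,0.004,0,0,0]
    - [0.9,0,0,0.005,0,0,0]
    - [0.9,0,0,0.005,0,0,0]
    - [0.9,0,0,0.004,0,0,0]
    - [0.9,0,0,0.002,0,0,0]
    - [0.9,0,0,0,0,0,0]
    - [0.9,0,0,0,0,0,0]

```text
time_s: 16.72
tool_pos: [0.5844, 0.369, 0.2413]
tool_rot: [-180.0, -0.1, -3.2]
force: [-0.6, 0.2, -2.9]
grip_width: 0.0158
```

```bash
python3 chk.py
```

```text
16.7167 [0.5844 0.369  0.2413] [-179.9573   -0.0673   -3.2147] [-0.5917  0.2416 -2.872 ] [-0.0912  0.0965  0.0503] 0.015756103201172694
tcp in box -0.011131974687592501 0.0004230719665290402
cover top z 0.05694909964786074 0.057319004319332914 ext s [-0.0697  0.0471]
left edge slope -0.054590551004297314 0.06582035475271196
tilt deg [ 0.1026 -0.0931]
```

jog_arm:
  rows:
    - [0.9,0,0,0.001,0,0,0]
    - [0.9,0,0,0.0005,0,0,0]
    - [0.9,0,0,0,0,0,0]

```text
time_s: 17.02
tool_pos: [0.5844, 0.3691, 0.2402]
tool_rot: [-179.9, -0.1, -3.2]
force: [-0.2, -0.3, -2.2]
grip_width: 0.0157
```

jog_arm:
  rows:
    - [0.9,0,0,0.0007,0,0,0]
    - [0.9,0,0,0,0,0,0]
    - [0.9,0,0,0,0,0,0]

```text
time_s: 17.27
tool_pos: [0.5844, 0.3691, 0.2394]
tool_rot: [-179.9, -0.1, -3.2]
force: [-0.5, -0.1, -2.8]
grip_width: 0.0158
```

jog_arm:
  rows:
    - [0.9,0,0,0.0005,0,0,0]
    - [0.9,0,0,0,0,0,0]
    - [0.9,0,0,0,0,0,0]

```text
time_s: 17.52
tool_pos: [0.5845, 0.3691, 0.2391]
tool_rot: [-179.9, -0.1, -3.2]
force: [0.2, 0.8, -2.2]
grip_width: 0.0157
```

jog_arm:
  rows:
    - [0.9,0,0,0.0007,0,0,0]
    - [0.9,0,0,0,0,0,0]
    - [0.9,0,0,0,0,0,0]

```text
time_s: 17.77
tool_pos: [0.5845, 0.3691, 0.2389]
tool_rot: [-179.9, -0.1, -3.2]
force: [-2.3, -1.5, 2.3]
grip_width: 0.0158
```

jog_arm:
  rows:
    - [0.9,0,0,0.0007,0,0,0]
    - [0.9,0,0,0,0,0,0]
    - [0.9,0,0,0,0,0,0]

```text
time_s: 18.02
tool_pos: [0.5845, 0.3692, 0.2387]
tool_rot: [-179.9, -0.1, -3.2]
force: [-3.9, -2.1, 6.5]
grip_width: 0.0158
```

```bash
python3 chk.py
```

```text
18.0167 [0.5845 0.3692 0.2387] [-179.9024   -0.1009   -3.2186] [-3.8644 -2.0534  6.484 ] [-0.4807  0.4839 -0.078 ] 0.015832874628101807
tcp in box -0.011046972746583415 0.0005514484335193318
cover top z 0.054327357301153345 0.05471583449297891 ext s [-0.0694  0.0473]
left edge slope -0.12104752824022859 0.06615466872231814
tilt deg [ 0.4137 -0.1203]
```

jog_arm:
  rows:
    - [0.9,0,0,-0.0006,0,0,0]
    - [0.9,0.0008,0,0,0,0,0]
    - [0.9,0.0012,0,0,0,0,0]
    - [0.9,0.0012,0,0,0,0,0]
    - [0.9,0.0008,0,0,0,0,0]
    - [0.9,0,0,0,0,0,0]
    - [0.9,0,0,0,0,0,0]

```text
time_s: 18.65
tool_pos: [0.5879, 0.3696, 0.2387]
tool_rot: [-179.9, -0.0, -3.2]
force: [-5.0, -0.2, 5.9]
grip_width: 0.0158
```

```bash
python3 chk.py
```

```text
18.65 [0.5879 0.3696 0.2387] [-179.8832   -0.0167   -3.1704] [-5.0039 -0.1853  5.9098] [-0.2628  0.8281 -0.0635] 0.015849414420646975
tcp in box -0.007686744137359355 0.0011780317453488377
cover top z 0.054320529774292844 0.05467334977809139 ext s [-0.0663  0.0503]
left edge slope -0.024616179720572635 0.06680506680137574
tilt deg [ 0.2675 -0.0639]
```

jog_arm:
  rows:
    - [0.9,0.001,0.0002,0,0,0,0]
    - [0.9,0.001,0.0002,0,0,0,0]
    - [0.9,0.001,0.0002,0,0,0,0]
    - [0.9,0,0,0,0,0,0]
    - [0.9,0,0,0,0,0,0]

```text
time_s: 19.12
tool_pos: [0.5918, 0.3678, 0.2374]
tool_rot: [-180.0, -0.1, -3.2]
force: [0.8, -0.0, -2.8]
grip_width: 0.0157
```

jog_arm:
  rows:
    - [0.9,0.001,0,0,0,0,0]
    - [0.9,0.001,0,0,0,0,0]
    - [0.9,0.001,0,0,0,0,0]
    - [0.9,0,0,0,0,0,0]
    - [0.9,0,0,0,0,0,0]

```text
time_s: 19.53
tool_pos: [0.5945, 0.3677, 0.2378]
tool_rot: [-180.0, -0.1, -3.2]
force: [-0.1, -0.1, -3.3]
grip_width: 0.0158
```

```bash
python3 chk.py
```

```text
19.5333 [0.5945 0.3677 0.2378] [-179.9649   -0.0703   -3.2378] [-0.116  -0.1405 -3.2638] [-0.1173  0.0163 -0.0099] 0.01582015107053148
tcp in box -0.0009648424210739785 -0.00039924674627288357
cover top z 0.053408852961470216 0.053807715834552614 ext s [-0.0595  0.0572]
left edge slope -0.07830346202748663 0.06497676347053649
tilt deg [ 0.1151 -0.0956]
```

jog_arm:
  rows:
    - [0.9,0.001,-0.0005,0,0,0,0]
    - [0.9,0,0,0.001,0,0,0]
    - [0.9,0,0,0.001,0,0,0]
    - [0.9,0,0,0.001,0,0,0]
    - [0.9,0,0,0,0,0,0]
    - [0.9,0,0,0,0,0,0]

```text
time_s: 20.08
tool_pos: [0.5954, 0.3684, 0.235]
tool_rot: [-179.9, -0.1, -3.2]
force: [-0.3, 0.2, -3.1]
grip_width: 0.0156
```

```bash
python3 chk.py
```

```text
20.0833 [0.5954 0.3684 0.235 ] [-179.9455   -0.071    -3.213 ] [-0.3247  0.1552 -3.116 ] [-0.1487  0.0441  0.0142] 0.015630925999068866
tcp in box -0.00016463268741593386 0.00036146245509967784
cover top z 0.05061747801808264 0.0509898124709348 ext s [-0.0586  0.058 ]
left edge slope -0.04942197461084325 0.06577657757949992
tilt deg [ 0.0993 -0.0823]
```

The underside is now about 4 mm below the pin's top with no contact force, so the pin is in the hole. Next, press down.

jog_arm:
  rows:
    - [0.9,0,0,0.001,0,0,0]
    - [0.9,0,0,0.001,0,0,0]
    - [0.9,0,0,0.001,0,0,0]
    - [0.9,0,0,0.001,0,0,0]
    - [0.9,0,0,0,0,0,0]
    - [0.9,0,0,0,0,0,0]

```text
time_s: 20.63
tool_pos: [0.5956, 0.3684, 0.2323]
tool_rot: [-179.9, -0.1, -3.2]
force: [-3.1, -1.6, 5.7]
grip_width: 0.0156
```

```bash
python3 chk.py
```

```text
20.6333 [0.5956 0.3684 0.2323] [-179.9077   -0.1039   -3.2198] [-3.1061 -1.5572  5.7062] [-0.5014  0.8218  0.0535] 0.01563264560741584
tcp in box 5.359489599607377e-05 0.0003675087155815795
cover top z 0.047880698984490905 0.04827143640686758 ext s [-0.0584  0.0583]
left edge slope -0.05100527859771192 0.06592756899474125
tilt deg [ 0.0122 -0.1327]
```

jog_arm:
  rows:
    - [0.9,0,0,0.001,0,0,0]
    - [0.9,0,0,0.001,0,0,0]
    - [0.9,0,0,0.0005,0,0,0]
    - [0.9,0,0,0,0,0,0]
    - [0.9,0,0,0,0,0,0]

```text
time_s: 21.1
tool_pos: [0.5956, 0.3683, 0.2307]
tool_rot: [-179.9, -0.1, -3.2]
force: [-4.8, -1.7, 10.4]
grip_width: 0.0152
```

```bash
python3 chk.py
```

```text
21.1 [0.5956 0.3683 0.2307] [-179.8929   -0.1053   -3.2203] [-4.8202 -1.7102 10.4215] [-0.6472  1.1096 -0.0298] 0.015236572990468827
tcp in box 8.29896307292056e-05 0.00035148329395741433
cover top z 0.046348211923336755 0.046739528935716326 ext s [-0.0584  0.0583]
left edge slope -0.04091343513104444 0.06596019518772532
tilt deg [ 0.0138 -0.1163]
```

jog_arm:
  rows:
    - [0.9,0,0,0.0008,0,0,0]
    - [0.9,0,0,0.0008,0,0,0]
    - [0.9,0,0,0,0,0,0]
    - [0.9,0,0,0,0,0,0]

```text
time_s: 21.48
tool_pos: [0.5956, 0.3683, 0.2307]
tool_rot: [-179.9, -0.1, -3.2]
force: [-7.3, -3.2, 17.2]
grip_width: 0.0158
```

```bash
python3 chk.py
```

```text
21.4833 [0.5956 0.3683 0.2307] [-179.8741   -0.1016   -3.2182] [-7.3408 -3.1739 17.1979] [-1.0956  1.7682  0.0078] 0.015777291406588383
tcp in box 0.00011522769069922179 0.0002950633407623265
cover top z 0.046334949007085735 0.0466991319886043 ext s [-0.0584  0.0582]
left edge slope 0.0508266960434756 0.0659278431532908
tilt deg [ 0.0513 -0.1447]
```

jog_arm:
  rows:
    - [0.9,0,0,0.0008,0,0,0]
    - [0.9,0,0,0,0,0,0]
    - [0.9,0,0,0,0,0,0]
    - [0.9,0,0,0,0,0,0]
    - [0.9,0,0,0,0,0,0]
    - [0.9,0,0,0,0,0,0]

```text
time_s: 22.03
tool_pos: [0.5956, 0.3683, 0.2307]
tool_rot: [-179.9, -0.1, -3.2]
force: [-8.7, -4.9, 19.8]
grip_width: 0.0156
```

```bash
python3 chk.py
python3 - <<'E'
from h import *
for cam,crop in (('top',(130,300,180,400)),):
    im,d=cams.read_camera(cam)
    for n,z in (("tin_mid",.02),("weight_mid",.019),("tape_mid",.01)):
        p=cams.camera_params(cam); print(n,[(onz(p,r['position'],z),r['conf']) for r in landmark_of(cam,n)[:1]])
im,d=cams.read_camera('wrist'); cv2.imwrite('pics/i.png',im[:,:,::-1])
E
```

```text
22.0333 [0.5956 0.3683 0.2307] [-179.8626   -0.0962   -3.2142] [-8.6532 -4.9187 19.7577] [-1.2497  2.094   0.0011] 0.015587882763147988
tcp in box 7.60009109478861e-05 0.0003138485078305194
cover top z 0.04634064321487241 0.046666036774967626 ext s [-0.0584  0.0583]
left edge slope -0.030773484204095508 0.06597132494709576
tilt deg [ 0.0452 -0.1199]
tin_mid [(array([[0.4131, 0.4533, 0.02  ]]), 0.67)]
weight_mid []
tape_mid [(array([[0.747 , 0.2985, 0.01  ]]), 0.81)]
```

View pics/i.png

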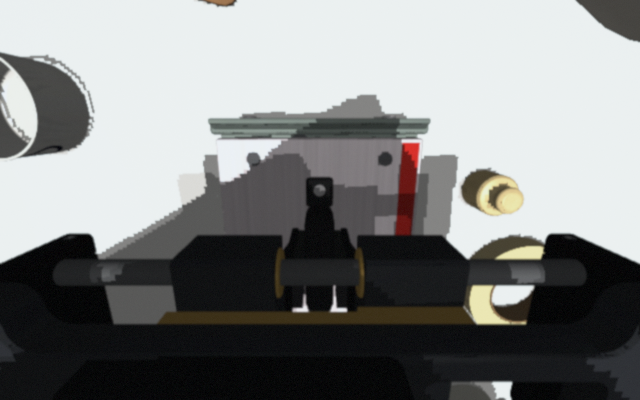

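The cover is home between the fences, bottomed and level, with the stripe at the back and the bystanders in place.

```bash
python3 -c "
from cell import env; print(env.sign_off())"
```

```text
the job is handed in; nothing more can be done
None
```

The sample box is packed and handed in after about 22 s of the 58 s allowed. The beech block is in its pocket and released. The cover is over the pin and still held pressed down by its grip.

- **Block:** before the cover went on, its top measured about 32 mm above the underside, as it should when seated. It was flat to 0.4 mm and square to the box within about 0.1°. It sits up to 3 mm off-centre along the pocket's length, still within the 3.5 mm play each side.
- **Cover:** I laid it level on the pin's head 11 mm short, with the red stripe to the back, and slid it back. It dropped over the pin about 4 mm before home, where the contact force vanished and the underside went below the pin's top.
- **Pressing:** the height stopped changing while the force kept rising, so the cover is fully down. The underside is about 34 mm up, tilt is about 0.1°, and it is within 0.4 mm of home. The final upward force reading was about 20 N.
- **Sideways force:** there was also about 10 N sideways at the wrist in the final pose. It grew in step with the pressing, so I left it.
- **Bystanders:** tin, weight and tape are all in the last wrist picture, where they look unmoved. The last network check of the top view put the tape within 3 mm of its first position, but the tin about 12 mm off. I put that down to that camera's coarse pixels (about 3 mm) and did not check the tin further. It missed the weight altogether.

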